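# Set the print board's sliding carriage against its stop

## Task

Set the print registration board for the next sheet: with a fingertip, press the pad in the middle of the sliding carriage down to free its brake, keep it pressed while you push the carriage along the rail until it rests against the marked stop (the taller block with the thumbscrew and black diamonds, not the low plain clip at the other end), then let the pad spring back up so the brake holds it there. Do not force the carriage along with the pad up, and do not pick up or disturb anything else.

Things in the scene. Friction and masses are not known exactly. Their poses are not given: they have to be found in the camera images.
- board: plywood registration board, fixed to the table, 18 mm thick, 500 mm along its y axis, reaching from x = -60 mm to +220 mm. Origin: on the table under the middle of the rail. Its y axis is the line of the rail, z up. The rail (aluminium, 40 mm wide, 450 mm long, top 38 mm above the table) runs along y through the origin. The board's place and yaw differ from run to run
- carriage (a joint): position of the carriage along the rail in m: 0 at the rail's middle, growing along the board's y axis. The carriage slides with about 1 to 2 N while the pad is down; with the pad up its brake holds it against some 40 to 60 N
- carriage_mid (a point): middle of the carriage, level with the top of its frame, 58 mm above the table. The carriage is an aluminium frame, 100 mm along the rail (end faces 50 mm either way from this point) and 90 mm across, with a 60 x 64 mm (across x along rail) opening filled by the pad; the frame bars around it are 18 mm wide at the ends and 15 mm at the sides. A thin steel blade sticks out 140 mm from this point along the board's +x, just above the board. Axes as the board's
- release (a joint): how far the pad is pressed, in m: 0 up (brake on), 0.006 fully down. A spring resists with about 5 N at the start and 6.5 N at the bottom; about 2 mm frees the brake, it counts as pressed from 3 mm. It springs back when let go
- release_top (a point): centre of the upper face of the pad: ribbed dark rubber, 58 mm across the rail x 62 mm along it, flush with the frame when up. Pressed down, it leaves the frame's end bars as a lip of up to 6 mm, against which a fingertip can push. Axes as the board's; z up
- stop_mid (a point): the marked stop, fixed on the rail near either end (it differs from run to run): aluminium block, 28 mm along the rail, 84 mm across, with a black thumbscrew (24 mm across, 14 mm tall) and two black diamonds on its top. This point: centre of the block's top face, 64 mm above the table (thumbscrew top 78 mm). The carriage touches it when this point and carriage_mid are 64 mm apart along the rail
- clip_mid (a point): the plain low clip, fixed on the rail near the other end: aluminium bar 20 mm along the rail, 46 mm across. This point: centre of its top face, 48 mm above the table. Not the stop
- ink_tub: round lidded ink tub, 60 mm across, 55 mm tall, standing on the far part of the board. Bystander. Origin: on its underside
- print_block: carved printing block, 60 x 85 x 20 mm, lying on the far part of the board. Bystander. Origin: on its underside
- brayer: small hand ink roller with wooden handle, about 135 mm long, 28 mm high, on the table on the robot's side of the board. Bystander. Origin: on its underside
- bone_folder: flat white folding tool, 150 x 22 x 5 mm, on the table on the robot's side of the board. Bystander. Origin: on its underside
- spray_bottle: white spray bottle, 72 mm across, 195 mm tall, on the table beside the board's +y edge. Bystander. Origin: on its underside
- pump_bottle: clear pump bottle, 68 mm across, 161 mm tall, on the table beside the board's -y edge. Bystander. Origin: on its underside
- brush_pot: white pot with brushes, 76 mm across, 175 mm tall, on the table beside the board's -y edge. Bystander. Origin: on its underside

How it is judged:
By the outcome, as a careful person would: the job done as asked, in the order asked, and still so for the second after the job is handed in, with the robot touching nothing.
It also fails if it takes over 42 s, if anything falls off the work surface, if the arm or the gripper's body presses on something with over 40 N, if the wrist force passes 120 N, or if a joint passes its speed limit or range.

## Robot

A 7-joint arm with a two-finger parallel gripper is mounted at the origin on the work surface. World frame = base frame: x ahead of the robot, y to its left, z up, the work surface at z = 0. Lengths are in m, angles in rad, forces in N, time in s.
With the tool pointing down it reaches from about 0.4 to 0.925 m from the base axis. Payload 5.6 kg.
Tool frame: the origin (TCP) lies at the very end of the fingers, on their centre line; the grasp point (between the pads) lies 19 mm behind it; z points along the fingers, y is the direction in which the jaws open and shut (so a half turn about z gives the same grasp; the last joint's range is limited). The gripper opens to 85 mm and grips with 20 to 120 N. Pads are 22 mm wide; open, the fingers measure 114 mm over their backs; the gripper's body (76 mm by 85 mm) begins 54 mm behind the grasp point. The pads swing forward as they close: fully open they stand 13 mm farther back than shut.
Start: joints at [1.258, 0.468, -0.012, 1.603, 0.006, 1.071, -0.056], TCP at [0.173, -0.627, 0.231] pointing down, gripper open.
Joint ranges: [-2.53, 2.53], [-0.31, 2.02], [-1.57, 1.55], [0.28, 2.44], [-1.29, 4.43], [0.15, 1.84], [-2.92, 2.92]. Speed limits (rad/s): [2.57, 2.57, 3.14, 3.14, 3.14, 3.14, 3.14].

## Interface

Orientations are given as a unit quaternion [x, y, z, w].
In Python, from station import ctrl gives the robot as it stands.
- The arm moves only by the tool move_arm, never from a script. Its argument "steps" is a list of rows, each an object of numbers: "rx", "ry", "rz": the turn, a rotation vector about the tool's x, y, z in rad; "x", "y", "z": the shift along the tool's x, y, z in m; "claw": the opening, from 0 (shut) to 1 (fully open). In form: [{"rx": .., "ry": .., "rz": .., "x": .., "y": .., "z": .., "claw": ..}, ...]. A call has 1 to 5 rows; each row shifts and turns the commanded pose from where the row before left it, along the tool's axes as they then stand; what a row does not reach is not made up. A row lasts 1/8 s, in which the tool goes at most 62.5 mm and 10.7 degrees, less where a joint would pass 70% of its speed; a pose out of reach is approached as far as the arm can. A call with a gripper value outside its range is refused whole. The fingers move at their own pace and stop on an object; "grip_force" is the grip in N (left out, the last holds). Time passes only in rows, so rows that do not move let the fingers close. It gives the time, the measured TCP pose, the force and the opening at its end, in the units of the state.
- ctrl.state(): the state, without advancing time (a new reading comes with each control period).
- ctrl.capture(name): name is "scene" or "top" or "wrist"; returns a dict with "frame" (384x512x3 uint8, blue, green, red), "z_map" (384x512 float32, m along the optical axis (not along the pixel's ray), 0 where there is no reading), "vfov" (degrees; the focal length in pixels is half the picture's height over the tangent of half this angle, whatever the lens; pixels are square), "cx", "cy" (the principal point, pixels), "k1" (the pictures are not rectified: a ray, as slopes to the right and down, at radius r is drawn at 1 + k1 r^2 times it, then the intrinsics apply), "R" (3x3) and "t" (3): a world point X has camera coordinates R X + t. Camera axes: x right, y down, z forward; pixel columns grow to the right and rows downward; lengths in m; the calibration is good to about 2 mm. A picture is of the moment at which its call begins.
- ctrl.finish_job(): hands the job in, once; it reports no verdict.
The state is a dict: "t": time; "qpos": joint angles; "dq": joint speeds; "tau": joint torques, N m; "ee_pos": TCP position; "orientation": TCP orientation; "force": force on the tool from outside, world axes, zero at the start; "ft_torque": the same for the moment, N m; "gripper_width": opening from 0.0 (shut) to 1.0 (fully open).
Only numpy, scipy, OpenCV 4.12 (cv2) and the standard library are available. Lean on these libraries where they do the work, as an engineer would, in place of code of your own. Each camera call takes 0.05 s, during which the arm holds its last target. There are 200 camera calls.

## Working session

There is one attempt and no reset: what is moved stays moved. The work goes in short steps, Python scripts to look and compute and a tool call to move; the robot and the scene stay as the last step left them, time stands still between calls to the robot, and variables do not carry over. Pictures are saved under pics/ and viewed, about 8 in all and at most 12, crops included, and the job is handed in when it is done.

Besides the shell and the picture viewer there is one more tool, called after ">>>" in YAML: its name, and indented under it one key for each argument. move_arm: Moves the arm, as the interface text tells. Its arguments: {"type":"object","properties":{"steps":{"type":"array","items":{"type":"object","properties":{"rx":{"type":"number"},"ry":{"type":"number"},"rz":{"type":"number"},"x":{"type":"number"},"y":{"type":"number"},"z":{"type":"number"},"claw":{"type":"number"}}}},"grip_force":{"type":"number"}},"required":["steps"]}

```bash
mkdir -p pics; cat > h.py <<'E'
import numpy as np, cv2
from station import ctrl
def world(c,u,v,z=None):
    h=c["frame"].shape[0]; f=h/2/np.tan(np.radians(c["vfov"])/2)
    K=np.array([[f,0,c["cx"]],[0,f,c["cy"]],[0,0,1]])
    d=np.array([c["k1"],0,0,0,0.])
    p=cv2.undistortPoints(np.array([[[u,v]]],float),K,d)[0,0]
    R=np.array(c["R"]);t=np.array(c["t"])
    ray=R.T@np.array([p[0],p[1],1]); o=-R.T@t
    if z is None: return o+ray*float(c["z_map"][int(round(v)),int(round(u))])
    return o+ray*(z-o[2])/ray[2]
E
python3 - <<'E'
from h import *
s=ctrl.state();print({k:np.round(v,3) for k,v in s.items()})
for n in("top","scene"):
    c=ctrl.capture(n); cv2.imwrite(f"pics/{n}1.png",c["frame"]); np.save(f"{n}1.npy",c,allow_pickle=True)
    print(c["vfov"],c["cx"],c["cy"],c["k1"])
a=np.hstack([cv2.imread("pics/top1.png")]); cv2.imwrite("pics/top1b.png",cv2.resize(a,(768,576)))
E
```

```text
{'t': np.float64(0.0), 'qpos': array([ 1.258,  0.468, -0.012,  1.604,  0.006,  1.071, -0.056]), 'dq': array([ 0.   ,  0.   , -0.001, -0.   , -0.   ,  0.002, -0.   ]), 'tau': array([-0.0000e+00, -5.3239e+01,  2.2000e-02, -2.5130e+01,  1.1000e-02,
        8.0000e-03,  0.0000e+00]), 'ee_pos': array([ 0.173, -0.626,  0.23 ]), 'orientation': array([ 0.991,  0.134, -0.   , -0.001]), 'force': array([ 0.256,  0.071, -0.098]), 'ft_torque': array([-0.003,  0.032,  0.015]), 'gripper_width': np.float64(1.0)}
43.33883724733269 254.51544715923535 195.99180850005604 -0.010260121549309479
51.67799290216062 260.4802108973298 194.40368988388695 -0.10077616666049008
```

View pics/top1b.png

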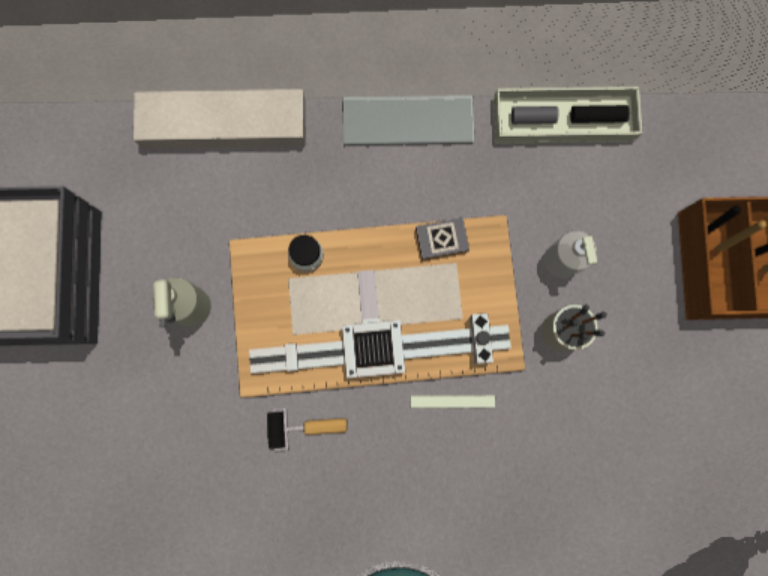

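View pics/scene1.png

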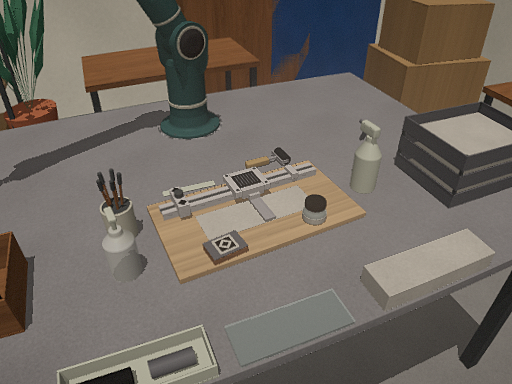

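The top view (1.5x scale) shows the carriage pad at (374,350), the marked stop at (482,338) on the right (the -y end), and the clip at (291,357) on the left. The brush pot at (576,327) stands just beyond the stop.

```bash
python3 - <<'E'
from h import *
c=np.load("top1.npy",allow_pickle=True).item()
P={}
for n,u,v,z in[("pad",374,350,.058),("stop",482,338.5,.064),("clip",291,357.5,.048),("railL",250,361,.038),("railR",510,338,.038),("frameTL",344,326,.058),("frameTR",401,321,.058),("frameBL",346,378,.058),("frameBR",404,374,.058),("pot",574,325,.1),("pump",578,250,.1)]:
    P[n]=world(c,u/1.5,v/1.5,z); print(n,P[n].round(4),world(c,u/1.5,v/1.5).round(4))
d=P["clip"]-P["stop"];print("yaw of rail y axis",np.degrees(np.arctan2(-d[0],d[1])))
d=d/np.linalg.norm(d[:2]);print("pad-stop along",(P["pad"]-P["stop"])[:2]@d[:2], "dir",d)
m=sum(P[k] for k in P if k.startswith("frame"))/4;print(m,(m-P["stop"])[:2]@d[:2])
f=c["frame"][170:275,140:365];cv2.imwrite("pics/crop.png",cv2.resize(f,None,fx=3.5,fy=3.5,interpolation=cv2.INTER_CUBIC))
E
```

```text
pad [0.4723 0.0333 0.058 ] [0.4722 0.0333 0.0601]
stop [ 0.4874 -0.1501  0.064 ] [ 0.4865 -0.1477  0.0791]
clip [0.4632 0.1749 0.048 ] [0.4631 0.1748 0.049 ]
railL [0.4592 0.2462 0.038 ] [0.4591 0.2459 0.0398]
railR [ 0.4889 -0.2028  0.038 ] [ 0.4902 -0.2065  0.0188]
frameTL [0.5142 0.0834 0.058 ] [0.5144 0.0835 0.0559]
frameTR [ 0.5207 -0.0138  0.058 ] [ 0.5241 -0.0154  0.0211]
frameBL [0.4262 0.0815 0.058 ] [0.4268 0.0828 0.0167]
frameBR [ 0.4307 -0.0165  0.058 ] [ 0.4315 -0.0184  0.0178]
pot [ 0.5041 -0.2978  0.1   ] [ 0.5048 -0.3004  0.0909]
pump [ 0.6299 -0.3118  0.1   ] [ 0.6244 -0.3031  0.1294]
yaw of rail y axis 4.2678862614079565
pad-stop along 0.1839684772215651 dir [-0.0744198   0.997227   -0.04910347]
[0.47297218 0.03366274 0.058     ] 0.18429043758729802
```

View pics/crop.png

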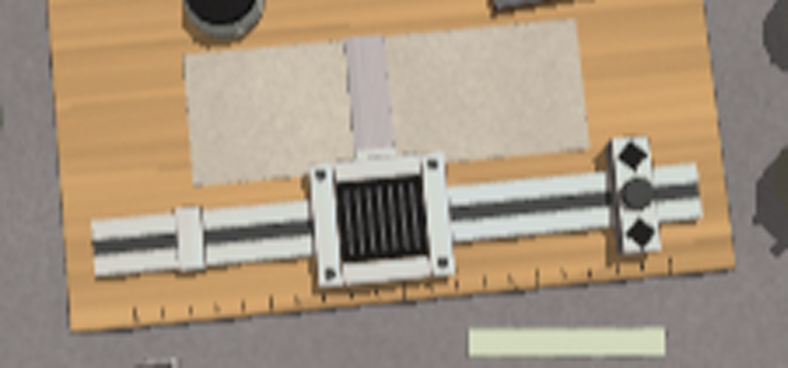

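>>> move_arm:
  steps:
    - {"rz": 0.1, "claw": 0}
    - {"rz": 0.099, "claw": 0}
    - {"x": 0.023, "y": -0.0424, "claw": 0}
    - {"x": 0.023, "y": -0.0424, "claw": 0}
    - {"x": 0.023, "y": -0.0424, "claw": 0}
  grip_force: 40

```text
invalid input
```

>>> move_arm:
  steps:
    - {"x": 0.023, "y": -0.0424, "claw": 0}
    - {"x": 0.023, "y": -0.0424, "claw": 0}
    - {"x": 0.023, "y": -0.0424, "claw": 0}
    - {"x": 0.023, "y": -0.0424, "claw": 0}
    - {"x": 0.023, "y": -0.0424, "claw": 0}

```text
invalid input
```

>>> move_arm:
  steps:
    - {"x": 0.023, "y": -0.0424, "claw": 0}
    - {"x": 0.023, "y": -0.0424, "claw": 0}
    - {"x": 0.023, "y": -0.0424, "claw": 0}
    - {"x": 0.023, "y": -0.0424, "claw": 0}
    - {"claw": 0}

```text
invalid input
```

>>> move_arm:
  steps:
    - {"rx": 0.0, "ry": 0.0, "rz": 0.1, "x": 0.0, "y": 0.0, "z": 0.0, "claw": 0.0}
    - {"rx": 0.0, "ry": 0.0, "rz": 0.099, "x": 0.0, "y": 0.0, "z": 0.0, "claw": 0.0}
    - {"rx": 0.0, "ry": 0.0, "rz": 0.0, "x": 0.023, "y": -0.0424, "z": 0.0, "claw": 0.0}
    - {"rx": 0.0, "ry": 0.0, "rz": 0.0, "x": 0.023, "y": -0.0424, "z": 0.0, "claw": 0.0}
    - {"rx": 0.0, "ry": 0.0, "rz": 0.0, "x": 0.023, "y": -0.0424, "z": 0.0, "claw": 0.0}
  grip_force: 40

```text
t: 0.72
ee_pos: [0.2335, -0.4931, 0.2308]
orientation: [0.999, 0.035, -0.0, -0.0]
force: [0.6, -0.0, -0.1]
gripper_width: -0.004
```

>>> move_arm:
  steps:
    - {"rx": 0.0, "ry": 0.0, "rz": 0.0, "x": 0.023, "y": -0.0424, "z": 0.0, "claw": 0.0}
    - {"rx": 0.0, "ry": 0.0, "rz": 0.0, "x": 0.023, "y": -0.0424, "z": 0.0, "claw": 0.0}
    - {"rx": 0.0, "ry": 0.0, "rz": 0.0, "x": 0.023, "y": -0.0424, "z": 0.0, "claw": 0.0}
    - {"rx": 0.0, "ry": 0.0, "rz": 0.0, "x": 0.023, "y": -0.0424, "z": 0.0, "claw": 0.0}
    - {"rx": 0.0, "ry": 0.0, "rz": 0.0, "x": 0.023, "y": -0.0424, "z": 0.0, "claw": 0.0}

```text
t: 1.35
ee_pos: [0.3331, -0.2736, 0.2312]
orientation: [0.999, 0.035, -0.0, 0.0]
force: [1.0, 0.2, -0.3]
gripper_width: -0.001
```

>>> move_arm:
  steps:
    - {"rx": 0.0, "ry": 0.0, "rz": 0.0, "x": 0.023, "y": -0.0424, "z": 0.0, "claw": 0.0}
    - {"rx": 0.0, "ry": 0.0, "rz": 0.0, "x": 0.023, "y": -0.0424, "z": 0.0, "claw": 0.0}
    - {"rx": 0.0, "ry": 0.0, "rz": 0.0, "x": 0.023, "y": -0.0424, "z": 0.0, "claw": 0.0}
    - {"rx": 0.0, "ry": 0.0, "rz": 0.0, "x": 0.023, "y": -0.0424, "z": 0.0, "claw": 0.0}
    - {"rx": 0.0, "ry": 0.0, "rz": 0.0, "x": 0.0, "y": 0.0, "z": 0.03, "claw": 0.0}

```text
t: 1.98
ee_pos: [0.4154, -0.0964, 0.2026]
orientation: [0.999, 0.039, 0.003, 0.0]
force: [-0.1, -0.8, -0.7]
gripper_width: 0.001
```

```bash
python3 - <<'E'
from h import *
c=ctrl.capture("wrist"); cv2.imwrite("pics/w1.png",c["frame"]); np.save("w1.npy",c,allow_pickle=True)
s=ctrl.state();print(s["t"],s["ee_pos"],s["orientation"],s["gripper_width"])
E
```

```text
2.025 [ 0.41129671 -0.09744801  0.19805739] [ 9.99302182e-01  3.73006565e-02 -1.79997538e-03 -7.55472080e-04] 0.0024483301298052966
```

View pics/w1.png

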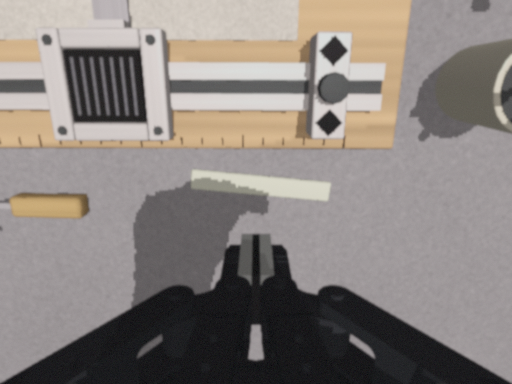

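The wrist view shows the carriage frame at u 40–170 and v 28–140, with the pad centred near (105,86). The stop is at (330,86), with its left edge at about 312. The rail is level in the picture, so the tool yaw is right.

```bash
python3 - <<'E'
from h import *
c=np.load("w1.npy",allow_pickle=True).item()
W=lambda u,v,z:world(c,u,v,z)
fr=[W(40,30,.058),W(164,28,.058),W(53,142,.058),W(171,139,.058)]
pad=np.mean([W(65,48,.058),W(142,48,.058),W(70,122,.058),W(145,122,.058)],0)
st=np.mean([W(311,34,.064),W(350,34,.064),W(311,138,.064),W(346,138,.064)],0)
a=[W(200,63,.038),W(380,63,.038),W(200,110,.038),W(380,110,.038)]
print(np.round(fr,4),"\n",np.mean(fr,0),pad,st); 
for p,q in((a[0],a[1]),(a[2],a[3])): d=p-q;print("yaw",np.degrees(np.arctan2(-d[0],d[1])))
for y in(np.radians(4.),):
    u=np.array([-np.sin(y),np.cos(y)]);print("sep",(pad-st)[:2]@u)
s=ctrl.state();from scipy.spatial.transform import Rotation as Ro
R=Ro.from_quat(s["orientation"]).as_matrix();print(s["ee_pos"],R.round(4));print("pad in tool",R.T@(pad-s["ee_pos"]))
E
```

```text
[[ 0.5171  0.081   0.058 ]
 [ 0.5258 -0.0162  0.058 ]
 [ 0.4281  0.0803  0.058 ]
 [ 0.4386 -0.0216  0.058 ]] 
 [0.47740292 0.03086385 0.058     ] [0.47830213 0.0321019  0.058     ] [ 0.49077193 -0.15055191  0.064     ]
yaw 4.412455645815744
yaw 4.406295627673206
sep 0.18307872147120471
[ 0.41129671 -0.09744801  0.19805739] [[ 0.9972  0.0745 -0.0037]
 [ 0.0746 -0.9972  0.0014]
 [-0.0035 -0.0016 -1.    ]]
pad in tool [ 0.07697268 -0.12396397  0.1399897 ]
```

>>> move_arm:
  steps:
    - {"rx": 0.0, "ry": 0.0, "rz": 0.0, "x": 0.025, "y": -0.04, "z": 0.0, "claw": 0.0}
    - {"rx": 0.0, "ry": 0.0, "rz": 0.0, "x": 0.025, "y": -0.04, "z": 0.0, "claw": 0.0}
    - {"rx": 0.0, "ry": 0.0, "rz": 0.0, "x": 0.024, "y": -0.039, "z": 0.02, "claw": 0.0}
    - {"rx": 0.0, "ry": 0.0, "rz": 0.0, "x": 0.0, "y": 0.0, "z": 0.04, "claw": 0.0}
    - {"rx": 0.0, "ry": 0.0, "rz": 0.0, "x": 0.0, "y": 0.0, "z": 0.04, "claw": 0.0}

```text
t: 2.65
ee_pos: [0.4781, 0.0244, 0.1004]
orientation: [0.999, 0.035, 0.0, 0.0]
force: [0.1, -1.1, 0.6]
gripper_width: -0.001
```

>>> move_arm:
  steps:
    - {"rx": 0.0, "ry": 0.0, "rz": 0.0, "x": 0.0, "y": 0.0, "z": 0.0, "claw": 0.0}
    - {"rx": 0.0, "ry": 0.0, "rz": 0.0, "x": 0.0, "y": 0.0, "z": 0.0, "claw": 0.0}

```text
t: 2.9
ee_pos: [0.4787, 0.0243, 0.1024]
orientation: [0.999, 0.035, 0.001, 0.0]
force: [1.2, -0.3, 0.4]
gripper_width: 0.004
```

```bash
python3 - <<'E'
from h import *
c=ctrl.capture("wrist"); cv2.imwrite("pics/w2.png",c["frame"]); np.save("w2.npy",c,allow_pickle=True)
s=ctrl.state();print(s["t"],s["ee_pos"],s["orientation"],s["force"])
from scipy.spatial.transform import Rotation as Ro
R=Ro.from_quat(s["orientation"]).as_matrix()
for p in((.475,.0325),):print("pad in tool",R.T@(np.array([*p,.058])-s["ee_pos"]))
E
```

```text
2.95 [0.47914298 0.02427594 0.10287779] [9.99384656e-01 3.50524608e-02 1.27330668e-03 1.15831410e-04] [-0.28829316  0.46118013  0.63966192]
pad in tool [-0.00367044 -0.00850851  0.0448659 ]
```

View pics/w2.png

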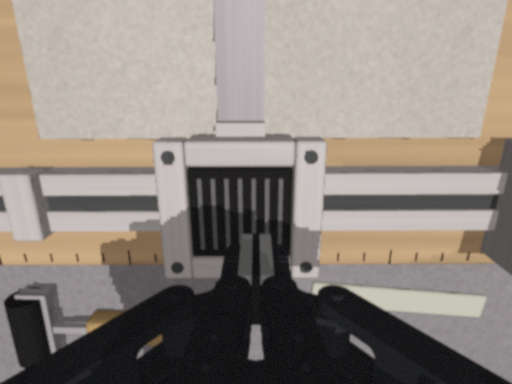

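The wrist close-up shows the pad opening at u 188–293 and v 167–255. The shut fingertips come in at (256,237), over the pad and slightly to the stop side. I'll shift a little nearer the lip and go down.

>>> move_arm:
  steps:
    - {"rx": 0.0, "ry": 0.0, "rz": 0.0, "x": -0.003, "y": 0.007, "z": 0.025, "claw": 0.0}
    - {"rx": 0.0, "ry": 0.0, "rz": 0.0, "x": 0.0, "y": 0.0, "z": 0.014, "claw": 0.0}
    - {"rx": 0.0, "ry": 0.0, "rz": 0.0, "x": 0.0, "y": 0.0, "z": 0.0, "claw": 0.0}
    - {"rx": 0.0, "ry": 0.0, "rz": 0.0, "x": 0.0, "y": 0.0, "z": 0.0, "claw": 0.0}

```text
t: 3.45
ee_pos: [0.4762, 0.0176, 0.0631]
orientation: [0.999, 0.036, 0.001, -0.0]
force: [-0.5, 0.4, -0.1]
gripper_width: 0.001
```

>>> move_arm:
  steps:
    - {"rx": 0.0, "ry": 0.0, "rz": 0.0, "x": 0.0, "y": 0.0, "z": 0.004, "claw": 0.0}
    - {"rx": 0.0, "ry": 0.0, "rz": 0.0, "x": 0.0, "y": 0.0, "z": 0.002, "claw": 0.0}
    - {"rx": 0.0, "ry": 0.0, "rz": 0.0, "x": 0.0, "y": 0.0, "z": 0.0, "claw": 0.0}
    - {"rx": 0.0, "ry": 0.0, "rz": 0.0, "x": 0.0, "y": 0.0, "z": 0.0, "claw": 0.0}

```text
t: 3.95
ee_pos: [0.4758, 0.0174, 0.0565]
orientation: [0.999, 0.035, 0.0, 0.0]
force: [0.0, -0.6, 3.3]
gripper_width: -0.002
```

>>> move_arm:
  steps:
    - {"rx": 0.0, "ry": 0.0, "rz": 0.0, "x": 0.0, "y": 0.0, "z": 0.003, "claw": 0.0}
    - {"rx": 0.0, "ry": 0.0, "rz": 0.0, "x": 0.0, "y": 0.0, "z": 0.001, "claw": 0.0}
    - {"rx": 0.0, "ry": 0.0, "rz": 0.0, "x": 0.0, "y": 0.0, "z": 0.0, "claw": 0.0}
    - {"rx": 0.0, "ry": 0.0, "rz": 0.0, "x": 0.0, "y": 0.0, "z": 0.0, "claw": 0.0}

```text
t: 4.45
ee_pos: [0.4758, 0.0173, 0.0526]
orientation: [0.999, 0.035, 0.0, 0.0]
force: [-0.4, -0.1, 4.8]
gripper_width: 0.001
```

```bash
python3 - <<'E'
from h import *
for i in range(3):
    c=ctrl.capture("wrist");s=ctrl.state();print(s["t"],s["ee_pos"],s["force"])
cv2.imwrite("pics/w3.png",c["frame"]); np.save("w3.npy",c,allow_pickle=True)
E
```

```text
4.5 [0.47580497 0.01733897 0.05258152] [-0.99162514  0.75101363  6.13956434]
4.55 [0.47584486 0.01734682 0.05259556] [-0.86111606 -0.11075243  5.73856407]
4.6 [0.47581976 0.01733735 0.05258131] [-0.55512805 -1.03052893  5.39700632]
```

View pics/w3.png

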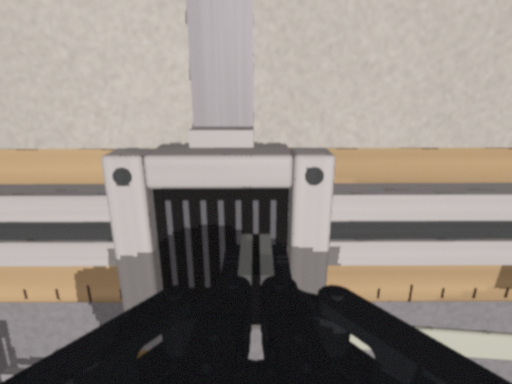

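The view shows the fingertip at (256,240) on the pad, with the stop-side lip at u≈290. I'll check how far the pad is down from the depth map.

```bash
python3 - <<'E'
from h import *
c=np.load("w3.npy",allow_pickle=True).item()
Z=lambda us,vs:np.median([world(c,u,v)[2] for u in us for v in vs if c["z_map"][v,u]>0])
print("pad",Z(range(165,230,3),range(200,260,3)),"frame R",Z(range(300,322,3),range(195,240,3)),"frame L",Z(range(120,145,3),range(195,240,3)),"back",Z(range(160,280,3),range(158,180,3)))
E
```

```text
pad 0.05176797587092366 frame R 0.057138895089248576 frame L 0.056926908771638335 back 0.05701349012449358
```

The pad is down 5.3 mm. Now I'll push.

>>> move_arm:
  steps:
    - {"rx": 0.0, "ry": 0.0, "rz": 0.0, "x": 0.0, "y": 0.004, "z": 0.0, "claw": 0.0}
    - {"rx": 0.0, "ry": 0.0, "rz": 0.0, "x": 0.0, "y": 0.006, "z": 0.0, "claw": 0.0}
    - {"rx": 0.0, "ry": 0.0, "rz": 0.0, "x": 0.0, "y": 0.008, "z": 0.0, "claw": 0.0}
    - {"rx": 0.0, "ry": 0.0, "rz": 0.0, "x": 0.0, "y": 0.008, "z": 0.0, "claw": 0.0}
    - {"rx": 0.0, "ry": 0.0, "rz": 0.0, "x": 0.0, "y": 0.004, "z": 0.0, "claw": 0.0}

```text
t: 5.22
ee_pos: [0.478, -0.0126, 0.0526]
orientation: [0.999, 0.035, 0.0, -0.0]
force: [-0.4, 1.1, 6.6]
gripper_width: -0.004
```

```bash
cat > chk.py <<'E'
from h import *
import sys
c=ctrl.capture("wrist");s=ctrl.state();print(s["t"],s["ee_pos"].round(4),s["force"].round(2))
cv2.imwrite(f"pics/{sys.argv[1]}.png",c["frame"]); np.save(sys.argv[1]+".npy",c,allow_pickle=True)
# height profile along row 210
print([(u,round(float(world(c,u,210)[2])*1000)) for u in range(100,420,8)])
E
python3 chk.py w4
```

```text
5.275 [ 0.4781 -0.0131  0.0526] [-0.92  0.42  5.02]
[(100, 37), (108, 36), (116, 57), (124, 57), (132, 56), (140, 57), (148, 55), (156, 52), (164, 53), (172, 52), (180, 52), (188, 52), (196, 53), (204, 51), (212, 52), (220, 52), (228, 52), (236, 53), (244, 52), (252, 51), (260, 53), (268, 52), (276, 51), (284, 51), (292, 56), (300, 58), (308, 57), (316, 56), (324, 58), (332, 36), (340, 37), (348, 37), (356, 38), (364, 37), (372, 37), (380, 37), (388, 36), (396, 36), (404, 37), (412, 37)]
```

The carriage follows the finger, with the pad still down 5 mm and about 89 mm left to go.

>>> move_arm:
  steps:
    - {"rx": 0.0, "ry": 0.0, "rz": 0.0, "x": 0.0, "y": 0.006, "z": 0.0, "claw": 0.0}
    - {"rx": 0.0, "ry": 0.0, "rz": 0.0, "x": 0.0, "y": 0.01, "z": 0.0, "claw": 0.0}
    - {"rx": 0.0, "ry": 0.0, "rz": 0.0, "x": 0.0, "y": 0.01, "z": 0.0, "claw": 0.0}
    - {"rx": 0.0, "ry": 0.0, "rz": 0.0, "x": 0.0, "y": 0.01, "z": 0.0, "claw": 0.0}
    - {"rx": 0.0, "ry": 0.0, "rz": 0.0, "x": 0.0, "y": 0.01, "z": 0.0, "claw": 0.0}

```text
t: 5.9
ee_pos: [0.4814, -0.0583, 0.0527]
orientation: [0.999, 0.036, 0.001, -0.0]
force: [-0.9, 2.4, 6.5]
gripper_width: -0.001
```

>>> move_arm:
  steps:
    - {"rx": 0.0, "ry": 0.0, "rz": 0.0, "x": 0.0, "y": 0.01, "z": 0.0, "claw": 0.0}
    - {"rx": 0.0, "ry": 0.0, "rz": 0.0, "x": 0.0, "y": 0.008, "z": 0.0, "claw": 0.0}
    - {"rx": 0.0, "ry": 0.0, "rz": 0.0, "x": 0.0, "y": 0.006, "z": 0.0, "claw": 0.0}
    - {"rx": 0.0, "ry": 0.0, "rz": 0.0, "x": 0.0, "y": 0.004, "z": 0.0, "claw": 0.0}
    - {"rx": 0.0, "ry": 0.0, "rz": 0.0, "x": 0.0, "y": 0.0, "z": 0.0, "claw": 0.0}

```text
t: 6.52
ee_pos: [0.4835, -0.0869, 0.0527]
orientation: [0.999, 0.035, 0.001, 0.0]
force: [-0.5, -0.8, 4.9]
gripper_width: -0.001
```

```bash
python3 chk.py w5
```

```text
6.575 [ 0.4835 -0.0869  0.0527] [ 0.7  -1.41  5.69]
[(100, 37), (108, 37), (116, 58), (124, 57), (132, 58), (140, 57), (148, 55), (156, 52), (164, 52), (172, 51), (180, 52), (188, 52), (196, 52), (204, 52), (212, 51), (220, 51), (228, 52), (236, 52), (244, 53), (252, 51), (260, 51), (268, 51), (276, 52), (284, 51), (292, 55), (300, 56), (308, 57), (316, 56), (324, 56), (332, 36), (340, 36), (348, 37), (356, 37), (364, 49), (372, 59), (380, 63), (388, 63), (396, 64), (404, 64), (412, 63)]
```

View pics/w5.png

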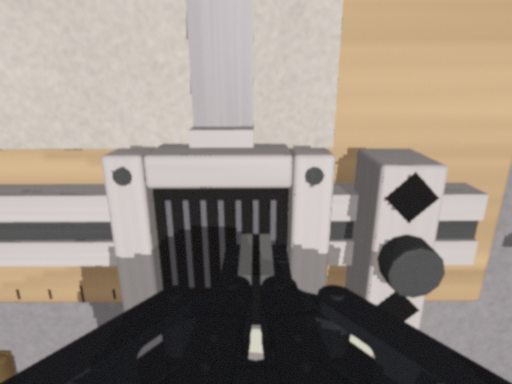

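About 14 mm of gap remains between the frame (u=330) and the stop (u≈360).

>>> move_arm:
  steps:
    - {"rx": 0.0, "ry": 0.0, "rz": 0.0, "x": 0.0, "y": 0.005, "z": 0.0, "claw": 0.0}
    - {"rx": 0.0, "ry": 0.0, "rz": 0.0, "x": 0.0, "y": 0.005, "z": 0.0, "claw": 0.0}
    - {"rx": 0.0, "ry": 0.0, "rz": 0.0, "x": 0.0, "y": 0.003, "z": 0.0, "claw": 0.0}
    - {"rx": 0.0, "ry": 0.0, "rz": 0.0, "x": 0.0, "y": 0.002, "z": 0.0, "claw": 0.0}
    - {"rx": 0.0, "ry": 0.0, "rz": 0.0, "x": 0.0, "y": 0.0, "z": 0.0, "claw": 0.0}

```text
t: 7.2
ee_pos: [0.4846, -0.1015, 0.0527]
orientation: [0.999, 0.035, 0.001, 0.0]
force: [-0.3, -0.3, 5.8]
gripper_width: 0.001
```

>>> move_arm:
  steps:
    - {"rx": 0.0, "ry": 0.0, "rz": 0.0, "x": 0.0, "y": 0.002, "z": 0.0, "claw": 0.0}
    - {"rx": 0.0, "ry": 0.0, "rz": 0.0, "x": 0.0, "y": 0.002, "z": 0.0, "claw": 0.0}
    - {"rx": 0.0, "ry": 0.0, "rz": 0.0, "x": 0.0, "y": 0.001, "z": 0.0, "claw": 0.0}
    - {"rx": 0.0, "ry": 0.0, "rz": 0.0, "x": 0.0, "y": 0.0, "z": 0.0, "claw": 0.0}

```text
t: 7.7
ee_pos: [0.4848, -0.1048, 0.0526]
orientation: [0.999, 0.036, 0.001, -0.001]
force: [-0.4, 4.2, 6.2]
gripper_width: 0.001
```

```bash
python3 chk.py w6
```

```text
7.75 [ 0.4848 -0.1048  0.0526] [-0.21  3.19  6.09]
[(100, 37), (108, 56), (116, 57), (124, 57), (132, 57), (140, 57), (148, 53), (156, 51), (164, 51), (172, 52), (180, 52), (188, 52), (196, 52), (204, 51), (212, 51), (220, 52), (228, 52), (236, 52), (244, 52), (252, 51), (260, 51), (268, 51), (276, 51), (284, 52), (292, 57), (300, 57), (308, 56), (316, 57), (324, 57), (332, 59), (340, 64), (348, 64), (356, 64), (364, 64), (372, 63), (380, 64), (388, 63), (396, 63), (404, 37), (412, 37)]
```

Contact: Fy is up to about 3–4 N and the gap is closed. I'll press a bit further to seat it.

>>> move_arm:
  steps:
    - {"rx": 0.0, "ry": 0.0, "rz": 0.0, "x": 0.0, "y": 0.003, "z": 0.0, "claw": 0.0}
    - {"rx": 0.0, "ry": 0.0, "rz": 0.0, "x": 0.0, "y": 0.003, "z": 0.0, "claw": 0.0}
    - {"rx": 0.0, "ry": 0.0, "rz": 0.0, "x": 0.0, "y": 0.002, "z": 0.0, "claw": 0.0}
    - {"rx": 0.0, "ry": 0.0, "rz": 0.0, "x": 0.0, "y": 0.0, "z": 0.0, "claw": 0.0}

```text
t: 8.25
ee_pos: [0.4854, -0.1129, 0.0526]
orientation: [0.999, 0.036, 0.001, -0.001]
force: [0.3, 4.0, 5.6]
gripper_width: 0.003
```

```bash
python3 chk.py w7
```

```text
8.3 [ 0.4854 -0.1129  0.0526] [-0.46  3.94  6.1 ]
[(100, 57), (108, 57), (116, 57), (124, 57), (132, 52), (140, 52), (148, 52), (156, 51), (164, 52), (172, 51), (180, 52), (188, 51), (196, 52), (204, 51), (212, 53), (220, 52), (228, 51), (236, 52), (244, 53), (252, 53), (260, 51), (268, 51), (276, 57), (284, 57), (292, 57), (300, 57), (308, 57), (316, 63), (324, 64), (332, 63), (340, 64), (348, 63), (356, 63), (364, 64), (372, 63), (380, 35), (388, 37), (396, 37), (404, 37), (412, 36)]
```

View pics/w7.png

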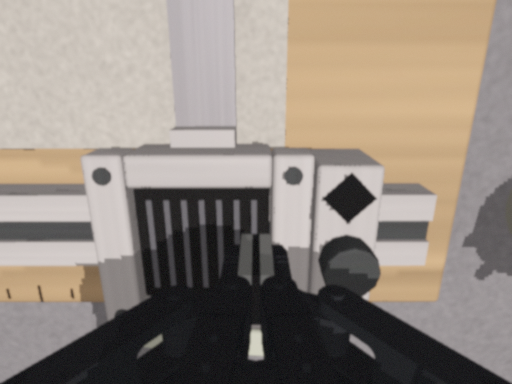

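The frame's end face sits against the stop block (u≈312) with no gap. The finger slid 8 mm over the pad while the carriage stayed put, so it is seated. I'll lift off.

>>> move_arm:
  steps:
    - {"rx": 0.0, "ry": 0.0, "rz": 0.0, "x": 0.0, "y": 0.0, "z": -0.004, "claw": 0.0}
    - {"rx": 0.0, "ry": 0.0, "rz": 0.0, "x": 0.0, "y": 0.0, "z": -0.01, "claw": 0.0}
    - {"rx": 0.0, "ry": 0.0, "rz": 0.0, "x": 0.0, "y": 0.0, "z": -0.03, "claw": 0.0}
    - {"rx": 0.0, "ry": 0.0, "rz": 0.0, "x": 0.0, "y": 0.0, "z": -0.05, "claw": 0.0}
    - {"rx": 0.0, "ry": 0.0, "rz": 0.0, "x": 0.0, "y": 0.0, "z": -0.05, "claw": 0.0}

```text
t: 8.93
ee_pos: [0.4841, -0.1147, 0.1976]
orientation: [0.999, 0.035, -0.001, -0.0]
force: [0.5, -0.1, -0.2]
gripper_width: -0.002
```

>>> move_arm:
  steps:
    - {"rx": 0.0, "ry": 0.0, "rz": 0.0, "x": 0.0, "y": 0.0, "z": 0.0, "claw": 0.0}
    - {"rx": 0.0, "ry": 0.0, "rz": 0.0, "x": 0.0, "y": 0.0, "z": 0.0, "claw": 0.0}
    - {"rx": 0.0, "ry": 0.0, "rz": 0.0, "x": 0.0, "y": 0.0, "z": 0.0, "claw": 0.0}

```text
t: 9.3
ee_pos: [0.4837, -0.1144, 0.1949]
orientation: [0.999, 0.035, -0.001, -0.0]
force: [-0.5, -0.1, -0.3]
gripper_width: -0.004
```

```bash
python3 chk.py w8
```

```text
9.35 [ 0.4838 -0.1143  0.1948] [-0.83 -0.1   0.2 ]
[(100, 18), (108, 17), (116, 16), (124, 19), (132, 17), (140, 17), (148, 18), (156, 18), (164, 18), (172, 55), (180, 56), (188, 58), (196, 57), (204, 58), (212, 57), (220, 58), (228, 56), (236, 57), (244, 58), (252, 57), (260, 57), (268, 56), (276, 57), (284, 63), (292, 63), (300, 63), (308, 63), (316, 17), (324, 17), (332, 16), (340, 17), (348, 17), (356, 17), (364, 16), (372, -1), (380, -2), (388, -1), (396, 0), (404, 0), (412, -1)]
```

View pics/w8.png

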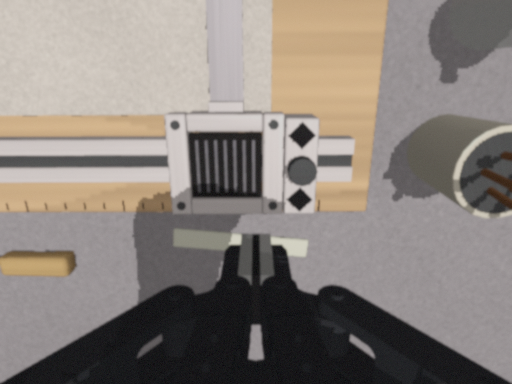

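The wrist view shows the carriage (u 167–284) touching the stop (u 284–317), and the bystanders undisturbed. I'll check the pad height and the separation, then hand in if both pass.

```bash
python3 - <<'E'
from h import *
c=np.load("w8.npy",allow_pickle=True).item()
Z=lambda us,vs:np.median([world(c,u,v)[2] for u in us for v in vs])
p=Z(range(196,258,3),range(140,192,3));f=Z(range(172,184,2),range(135,200,3));print("pad",p,"frame",f)
L=world(c,168,165,.058);R=world(c,284,165,.064);E=world(c,317,165,.064)
print("centre sep",np.linalg.norm(((R+E)/2-(L+R)/2)[:2]), "carriage len to stop face",np.linalg.norm((R-L)[:2]))
if abs(p-f)<.0015: ctrl.finish_job(); print("handed in")
E
```

```text
pad 0.056757888249724775 frame 0.05705098829987537
centre sep 0.0634661849294122 carriage len to stop face 0.09920279310237469
the job is handed in; nothing more can be done
handed in
```

The carriage now rests against the marked stop with the pad back up and the brake on, and the job is handed in. I pressed the pad about 5 mm down with the shut fingertips and kept it down for the whole push of about 119 mm. Then I lifted straight up.

- **Against the stop:** the middles of the carriage and the stop measure 63.5 mm apart, against 64 mm for contact. The pictures show no gap.
- **Seated:** pushing on at the end, the fingertip slid about 8 mm across the pad at a steady 4 N while the carriage stayed put.
- **Pad up:** it sits within 0.3 mm of the frame's top.
- **Robot clear:** the hand is about 137 mm above the carriage, and the force reads zero within noise.
- **Bystanders:** in the last wrist view, those in sight look undisturbed. I took no fresh overhead picture of the rest.
- **Time:** about 9.4 s of the 42 s allowed.

No check failed. My first three move calls were refused as invalid input because I had left fields out of the rows, and nothing moved. The wrist and top cameras disagreed by about 5 mm on the pad's position across the rail, which made no difference to the push.

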